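# Index the drill-bushing turret three stations past its handle, seat it and clamp it

## Task

Set the indexing turret on the bench to its third bushing: turn it by its upright handle counterclockwise (seen from above), click by click past the spring pawl, until the third bushing clockwise from the handle has just clicked past the pointer. Then turn the turret back gently against the pawl and hold it pressed there for a second with a light, steady push of about 15 N on the handle, without overloading the pawl, and leave it seated. Last, swing the clamp lever fully home to its stop, let go, and leave the small parts lying around undisturbed.

Things in the scene. Friction and masses are not known exactly. Their poses are not given: they have to be found in the camera images.
- index_base: Grey fixture plate 195 x 205 x 12 mm fixed to the bench, turned up to 15 degrees. Origin on the turret's axis at bench height, z up; spans x -118 to 72, y -130 to 75 mm. On its -x side (towards the robot) the pawl in a dark guide block (x -108 to -72, y -16 to 32, top at z 60 mm with the pointer rib on y = 0); the clamp lever on its -y side.
- turret: Aluminium disc, 124 mm diameter, turning about the vertical axis; origin on the axis in its top face, 34 mm above the bench; +x points at the handle. Eight stations 45 degrees apart: the handle and seven equal bushings at radius 40 mm. It turns counterclockwise only, starts 1.4 to 4.4 stations short of the goal, and stays where left (friction 0.08 N m).
- handle (a point): Axis of the turret's upright round steel handle, 66 mm above the bench and 40 mm from the turret's axis. 14 mm diameter, top 84 mm above the bench; at its foot a 20 mm collar up to 42 mm above the bench. At the goal it stands at -45 degrees in index_base's frame, 135 degrees counterclockwise past the pointer.
- third_pin (a point): Axis of the index pin of the third bushing clockwise (from above) of the handle, which counts as zero: 135 degrees clockwise of it. One such steel pin stands at every station's angle (the handle's too) at radius 56 mm: 8 mm diameter, top 46 mm above the bench; this point is 40 mm above the bench.
- seat (a point): Fixed on index_base at x = -56, y = 0, z = 40 mm, on the pointer line: where a pin's axis stands when it rests against the pawl's flat side. Past the click a pin runs on freely (-y) about 15 mm until the next one meets the slope; turn it back (clockwise) to the seat, a hard stop. The pawl wants 5 to 14 N there, steady for half a second: about 15 N of back-push at the handle; over 25 N is too much.
- pawl: Spring-loaded steel nose, sliding radially. Origin at its tip on the pointer line, 40.5 mm above the bench, 51 mm from the turret's axis when fully in, up to 12 mm farther when a pin pushes it out. In index_base's frame its flat side is at y = +4 mm and its slope runs to y = +27 mm: a pin coming from +y meets the slope, needs 7 to 12 N at the handle to ride up, then clicks past.
- clamp (a joint): Angle of the clamp lever in rad: it starts open at 0 to 0.25 and closes counterclockwise (seen from above) against a hard stop at 1.22; friction holds it (about 2 N at the knob).
- clamp_knob (a point): Point on the axis of the upright black knob at the end of the clamp lever: 18 mm diameter, from 30 to 72 mm above the bench; this point is 60 mm above the bench and 75 mm from the pivot. With the joint at 0 the lever points at -145 degrees in index_base's frame, at the stop at -75 degrees.
- clamp_pivot (a point): Point on the lever's vertical pivot axis, 60 mm above the bench, fixed on index_base.
- bearing_small: Loose ball bearing 32 x 32 x 10 mm, bystander; origin at the centre of its underside.
- axle_nut: Loose hex nut 24 x 27 x 13 mm, bystander; origin at the centre of its underside.
- hex_key: Loose L-shaped hex key 103 x 37 x 7 mm, bystander; origin at the centre of its underside.

How it is judged:
On the way, in this order (a step that is already met when the one before it is completed fails the run):
1. the third bushing's pin has clicked past the pawl, which has sprung in behind it (horizontal distance between third_pin and seat below 0.014 m and x of pawl in the frame of index_base above -0.0525 m), for 0.1 s.
2. that pin is pressed back against the pawl's flat side with a steady 5 to 14 N for half a second (horizontal distance between third_pin and seat below 0.002 m and contact force between turret and pawl between 5 and 14 N), for 0.5 s.
3. the clamp lever is swung home (value of joint clamp above 1.13 rad), for 0.1 s.
At the end, for the whole second after the job is handed in: The third bushing's pin is within 2 mm of the seat against the flat of the sprung-in pawl (within 1.5 mm of fully in), turret at rest, and the clamp lever is within 0.09 rad of its stop (1.22) and at rest (horizontal distance between third_pin and seat below 0.002 m and x of pawl in the frame of index_base above -0.0525 m and value of joint clamp above 1.13 rad and angular speed of turret below 0.05 rad/s and velocity of joint clamp below 0.05 rad/s); the robot touches nothing.
It fails at once if the pawl is overloaded (more than 25 N between turret and pawl) (contact force between turret and pawl above 25 N).
It fails at once if a small part lying around is moved more than 15 mm (distance of any of bearing_small, axle_nut, hex_key from where it was at the start of the episode above 0.015 m).
It also fails if it takes over 64 s, if anything falls off the work surface, if the arm or the gripper's body presses on something with over 40 N, if the wrist force passes 120 N, or if a joint passes its speed limit or range.

## Robot

A 7-joint arm with a two-finger parallel gripper is mounted at the origin on a cart in front of the work surface, level with it; the furniture and walls round the work are solid. World frame = base frame: x ahead of the robot, y to its left, z up, the work surface at z = 0. Lengths are in m, angles in rad, forces in N, time in s.
With the tool pointing down it reaches from about 0.4 to 0.875 m from the base axis. Payload 19.3 kg.
Tool frame: the origin (TCP) lies at the very end of the fingers, on their centre line; the grasp point (between the pads) lies 19 mm behind it; z points along the fingers, y is the line along which they close (so a half turn about z gives the same grasp; the last joint's range is limited). The gripper opens to 85 mm and grips with 20 to 120 N. Pads are 22 mm wide; open, the fingers measure 114 mm over their backs; the gripper's body (76 mm by 85 mm) begins 54 mm behind the grasp point. The pads swing forward as they close: fully open they stand 13 mm farther back than shut.
Start: joints at [1.18, 0.521, -0.036, 1.599, 0.021, 1.021, -0.113], TCP at [0.197, -0.593, 0.231] pointing down, gripper open.
Joint ranges: [-2.91, 2.91], [-0.3, 2.13], [-1.5, 1.42], [0.17, 2.43], [-1.26, 4.41], [0.16, 1.93], [-2.52, 2.52]. Speed limits (rad/s): [1.89, 1.89, 2.39, 2.39, 3.01, 3.01, 3.01].

## Interface

Orientations are given as [roll, pitch, yaw] about the fixed x, y, z axes, in that order (R = Rz(yaw) Ry(pitch) Rx(roll)).
In Python, from workcell import bot gives the robot as it stands.
- The arm moves only by the tool servo_tool, never from a script. Its argument "plan" is a list of rows, each a list of 7 numbers: the finger opening in cm, from 0 to 8.54, then the shift along the tool's x, y, z in cm, then the turn, a rotation vector about the tool's x, y, z in degrees. In form: [[fingers, x, y, z, wx, wy, wz], ...]. A call has 1 to 10 rows; each row is the pose to reach, as a shift and turn from the pose commanded when the call began, along the tool's axes at that moment; what a row does not reach only later rows make up. A row lasts 1/10 s, in which the tool goes at most 50 mm and 8.59 degrees, less where a joint would pass 70% of its speed; a pose out of reach is approached as far as the arm can. A call with a gripper value outside its range is refused whole. The fingers move at their own pace and stop on an object; "force" is the grip in N (left out, the last holds). Time passes only in rows, so rows that repeat a pose let the fingers close. It gives the time, the measured TCP pose, the force, the opening and the grip force at its end, in the units of the state.
- bot.observe(): the state, without advancing time (a new reading comes with each control period).
- bot.grab_frame(name): name is "scene" or "top"; returns a dict with "frame" (384x512x3 uint8, blue, green, red), "mtx" (3x3 intrinsics, pixels), "R" (3x3) and "t" (3): a world point X has camera coordinates R X + t. Camera axes: x right, y down, z forward; pixel columns grow to the right and rows downward; lengths in m; the calibration is good to about 2 mm. A picture is of the moment at which its call begins. There is no depth.
- bot.job_done(): hands the job in; it is judged then, once.
The state is a dict: "clock": time; "qpos": joint angles; "qd": joint speeds; "joint_efforts": joint torques, N m; "position": TCP position; "tool_rot": TCP orientation; "force": force on the tool from outside, world axes, zero at the start; "moment": the same for the moment, N m; "grip_width": finger opening in m; "finger_force": force on a finger pad.
Only numpy, scipy, OpenCV 4.12 (cv2) and the standard library are available. Lean on these libraries where they do the work, as an engineer would, in place of code of your own. Each camera call takes 0.05 s, during which the arm holds its last target. There are 200 camera calls.

## Working session

There is one attempt and no reset: what is moved stays moved. The work goes in short steps, Python scripts to look and compute and a tool call to move; the robot and the scene stay as the last step left them, time stands still between calls to the robot, and variables do not carry over. Pictures are saved under pics/ and viewed, at most 10 in all, crops included, and the job is handed in when it is done.

Besides the shell and the picture viewer there is one more tool, called after "Emit:" in YAML: its name, and indented under it one key for each argument. servo_tool: Moves the arm, as the interface text tells. Its arguments: {"type":"object","properties":{"plan":{"type":"array","items":{"type":"array","items":{"type":"number"}}},"force":{"type":"number"}},"required":["plan"]}

```bash
ls; mkdir -p pics
python3 - <<'E'
from workcell import bot
import cv2,numpy as np,pickle
o=bot.observe();print({k:np.round(v,4) for k,v in o.items()})
for n in("scene","top"):
    f=bot.grab_frame(n);pickle.dump(f,open(n+".pkl","wb"))
    print(n,np.round(f["mtx"],1).tolist(),np.round(f["R"],4).tolist(),np.round(f["t"],4).tolist(), np.round(-f["R"].T@f["t"],3))
    cv2.imwrite(f"pics/{n}0.png",cv2.resize(f["frame"],(800,600),interpolation=cv2.INTER_CUBIC))
E
```

```text
pics
{'clock': np.float64(0.0), 'qpos': array([ 1.1798,  0.522 , -0.0363,  1.6   ,  0.0212,  1.0211, -0.1128]), 'qd': array([ 0.0001, -0.0008, -0.0004,  0.0013,  0.0032, -0.0001, -0.0008]), 'joint_efforts': array([ 4.00000e-04, -9.27121e+01,  1.98050e+00, -3.69940e+01,
        1.80000e-02,  8.20000e-03, -0.00000e+00]), 'position': array([ 0.1969, -0.5928,  0.2307]), 'tool_rot': array([-3.1404,  0.    ,  0.3207]), 'force': array([-0.2928,  0.3974, -0.7138]), 'moment': array([-0.0008, -0.0119,  0.0103]), 'finger_force': np.float64(0.0), 'grip_width': np.float64(0.0856)}
scene [[493.5, 0.0, 249.1], [0.0, 493.5, 185.1], [0.0, 0.0, 1.0]] [[-0.5759, -0.8174, 0.0169], [-0.6192, 0.4226, -0.6618], [0.5338, -0.3916, -0.7495]] [0.1932, 0.4224, 0.7123] [-0.007  0.258  0.81 ]
top [[474.1, 0.0, 259.6], [0.0, 474.1, 199.6], [0.0, 0.0, 1.0]] [[0.0217, -0.9997, -0.0125], [-0.9963, -0.0206, -0.0831], [0.0828, 0.0142, -0.9965]] [-0.1273, 0.5173, 1.0224] [ 0.433 -0.131  1.06 ]
```

View pics/scene0.png

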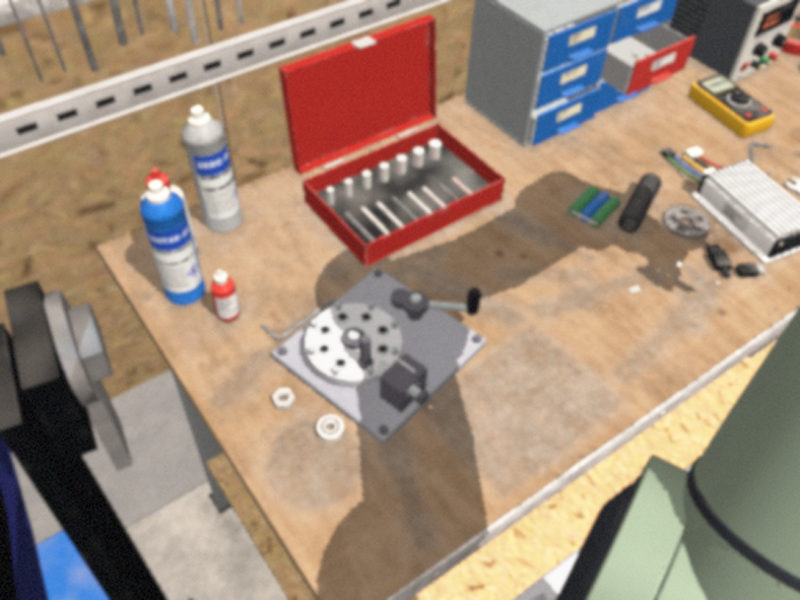

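View pics/top0.png

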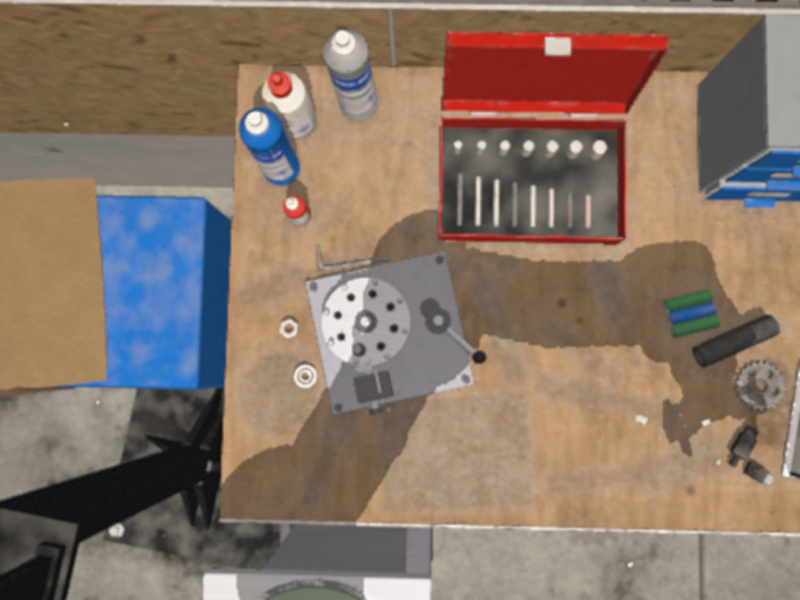

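Scene: fixture about (380,350), with the handle near the block. Top: plate corners near (306,280), (443,252), (473,382), (335,412); handle about (358,348), knob (480,357). I'll enlarge both views.

Run:
```python
import cv2,pickle
for n,(u,v,s,w,h) in dict(top=(190,155,6,130,115-15),scene=(170,165,5.0,150,120)).items():
    f=pickle.load(open(n+".pkl","rb"))["frame"][v:v+h,u:u+w]
    im=cv2.resize(f,None,fx=s,fy=s,interpolation=cv2.INTER_CUBIC)
    for k in range(0,w,10): cv2.line(im,(int(k*s),0),(int(k*s),6),(0,0,255),1); cv2.putText(im,str(u+k),(int(k*s),18),0,.35,(0,0,255),1)
    for k in range(0,h,10): cv2.line(im,(0,int(k*s)),(6,int(k*s)),(0,0,255),1); cv2.putText(im,str(v+k),(8,int(k*s)+4),0,.35,(0,0,255),1)
    cv2.imwrite(f"pics/{n}1.png",im)
```

```text
(no output)
```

View pics/top1.png

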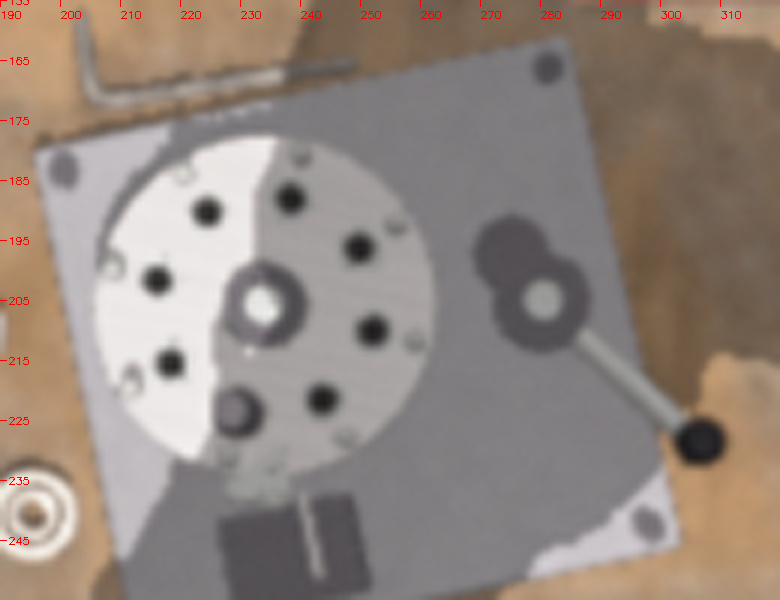

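View pics/scene1.png

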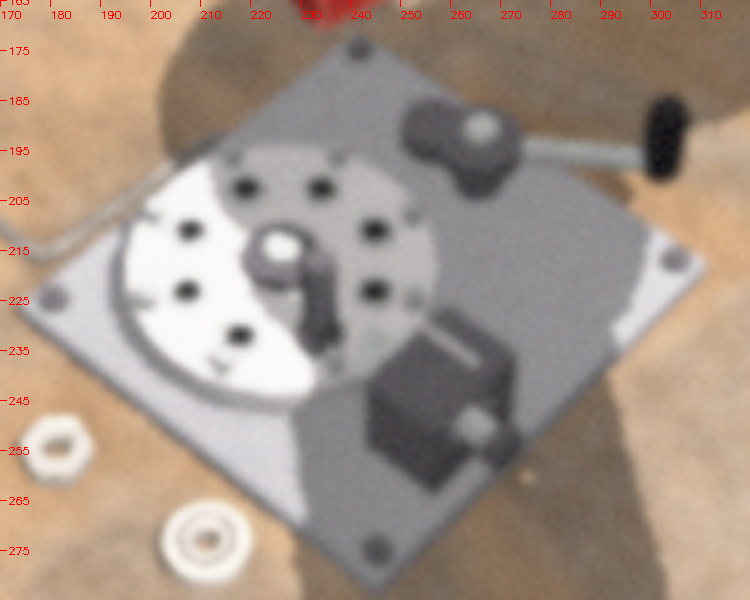

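Top crop: corners (36,148), (566,36), (680,545), handle top (230,408), knob (703,442). The scene crop shows the same features. I'll fit the geometry jointly.

```bash
cat > h.py <<'E'
import numpy as np,pickle,cv2
from scipy.optimize import least_squares
def proj(f,X):
    c=np.atleast_2d(X)@f["R"].T+f["t"]; p=c@f["mtx"].T; return p[:,:2]/p[:,2:]
def rot(a): return np.array([[np.cos(a),-np.sin(a)],[np.sin(a),np.cos(a)]])
def pol(r,a): return np.array([r*np.cos(a),r*np.sin(a)])
E
python3 - <<'E'
from h import *
F={n:pickle.load(open(n+".pkl","rb")) for n in("top","scene")}
cv=lambda l,s,u,v:(np.array(l,float)+.5)/s-.5+[u,v]
T=lambda l:cv(l,6,190,155); S=lambda l:cv(l,5,170,165)
tc=T([(36,148),(566,36),(680,545)]); cc=[(72,75),(72,-130),(-118,-130)]
sc=S([(15,305),(373,38),(708,262),(375,588)]); sb=[(72,75),(72,-130),(-118,-130),(-118,75)]
tb=T([(291,198),(360,248),(373,331),(322,400),(170,363),(157,281),(207,212)])
sbu=S([(246,188),(321,188),(375,230),(375,291),(240,335),(187,290),(190,230)])
tp=T([(184,170),(302,156),(396,224),(415,340),(348,437),(229,455),(132,380),(113,263)])
th,sh=T([(230,408)]),S([(315,255)])
tk,sk,skb=T([(703,442)]),S([(668,103)]),S([(658,172)])
def model(p):
    x,y,yaw,ang,kx,ky,zt,zh,zk,zp=p[:10]; d=[p[10:13],p[13:16]]
    b=lambda q,z:np.r_[np.array([x,y])+rot(yaw)@q,z]
    r=[]
    def add(n,X,m): 
        f=dict(F[n]); f["t"]=f["t"]+d[n=="scene"]; r.append(((proj(f,np.array(X))-m)).ravel())
    add("top",[b(np.array(c)/1e3,.012) for c in cc],tc)
    add("scene",[b(np.array(c)/1e3,.012) for c in sb],sc)
    st=lambda R,k,z:b(pol(R,ang-k*np.pi/4),z)
    # image order: bushings going clockwise from top -> find assignment by offset
    add("top",[st(.04,k,zt) for k in K],tb); add("scene",[st(.04,k,zt) for k in KS],sbu)
    add("top",[st(.056,k,zp) for k in KP],tp)
    add("top",[st(.04,0,zh)],th); add("scene",[st(.04,0,zh)],sh)
    add("top",[np.r_[kx,ky,zk]],tk); add("scene",[np.r_[kx,ky,zk]],sk)
    return np.concatenate(r+[p[10:]/.002*.7])
# clockwise from handle (image top view is true from-above): 1=(170,363),2=(157,281),3=(207,212),4=(291,198),5,6,7
K=[4,5,6,7,1,2,3]; KP=[3,4,5,6,7,0,1,2]
# scene: view from above too
KS=[4,5,6,7,1,2,3]
best=None
for s in range(8):
    KS=[(k-1+s)%8 for k in [4,5,6,7,1,2,3]]
    if 0 in KS: continue
    q=least_squares(model,[.45,-.03,.2,2.8,.4,-.2,.034,.084,.072,.046]+[0]*6)
    if best is None or q.cost<best.cost: best=q
p=best.x; print(best.cost,np.round(p,4),np.degrees(p[2:4]));print(np.round(model(p)[:-6].reshape(-1,2),1).tolist())
x0=p[:2];R=rot(p[2]);print("knob in base",R.T@(p[4:6]-x0))
# knob circle pivot: pivot pixel top view crop (542,300)
for z in(.03,.045,.06):
    f=F["top"];d=np.linalg.inv(f["mtx"])@np.r_[T([(542,300)])[0],1];d=f["R"].T@d;c=-f["R"].T@f["t"];P=(c+d*(z-c[2])/d[2])[:2]
    q=R.T@(p[4:6]-P);print(z,P,R.T@(P-x0),np.hypot(*q),np.degrees(np.arctan2(q[1],q[0])))
print("handle",x0+R@pol(.04,p[3]),"goal handle",x0+R@pol(.04,-np.pi/4))
for n,z,px in(("top",.005,T([(33,516)])),("scene",.0065,S([(57,448)])),("scene",.005,S([(206,543)]))):
    f=F[n];d=f["R"].T@np.linalg.inv(f["mtx"])@np.r_[px[0],1];c=-f["R"].T@f["t"];print((c+d*(z-c[2])/d[2])[:2])
E
```

```text
9.415549115825778 [ 5.0460e-01 -6.0800e-02  2.2760e-01  2.6977e+00  4.5710e-01 -2.1600e-01
  3.4100e-02  8.4800e-02  7.3700e-02  3.5100e-02 -2.0000e-04 -1.1000e-03
 -3.0000e-04  8.0000e-04  9.0000e-04 -1.0000e-04] [ 13.03977249 154.5650184 ]
[[-0.6, 1.9], [1.1, 1.8], [0.1, 0.7], [1.5, 0.4], [-1.3, -1.1], [0.3, 0.1], [-0.2, -0.1], [0.1, -0.3], [-0.1, -0.4], [-0.1, -0.4], [0.0, -0.5], [0.0, -0.4], [0.1, -0.7], [0.2, -0.5], [-12.1, 20.5], [-26.3, 8.3], [-25.9, -8.4], [-10.8, -20.5], [26.8, -8.7], [26.2, 9.2], [9.7, 21.1], [0.2, 0.2], [-0.0, -0.5], [0.2, -0.3], [0.0, -0.2], [-0.5, -0.3], [-0.3, -0.2], [-0.0, 0.6], [0.3, 0.6], [-0.5, -0.4], [0.4, 0.1], [-0.2, -0.2], [0.2, 0.0]]
knob in base [-0.0812893  -0.14045699]
0.03 [ 0.50914666 -0.16090744] [-0.01819397 -0.09849349] 0.07577570532223718 -146.37287829840992
0.045 [ 0.50804449 -0.16047438] [-0.01917001 -0.09782291] 0.07534236392993575 -145.53718457942992
0.06 [ 0.50694232 -0.16004132] [-0.02014605 -0.09715234] 0.07492523426977551 -144.6920042757237
handle [ 0.46558103 -0.05226254] goal handle [ 0.53858527 -0.0820219 ]
[0.42689191 0.02524052]
[0.4937601  0.04929515]
[0.42624217 0.02414077]
```

Emit:
servo_tool:
  plan:
    - [4, 4, -4, 0, 0, 0, 3]
    - [4, 8.5, -8.5, 0, 0, 0, 6]
    - [4, 13, -13, 0, 0, 0, 9]
    - [4, 17, -17, 0, 0, 0, 12]
    - [4, 21.3, -21.4, 0, 0, 0, 15]
    - [4, 25, -25, 0, 0, 0, 18]
    - [4, 29, -29, 0, 0, 0, 21]
    - [4, 33, -33, 0, 0, 0, 24]
    - [4, 37, -37, 0, 0, 0, 27]
    - [4, 41, -41.2, 0, 0, 0, 30]

```text
clock: 1.1
position: [0.421, -0.1439, 0.2314]
tool_rot: [3.142, -0.0, -0.205]
force: [0.4, -0.9, -0.2]
grip_width: 0.0398
finger_force: 0.0
```

```bash
cat >> h.py <<'E'
B=np.array([.5046,-.0608]);YB=np.radians(13.04)
def base(q): return B+rot(YB)@np.array(q)
def to(target,yaw_deg):
    "shift in cm / deg in tool axes from the measured pose (tool down)"
    from workcell import bot
    from scipy.spatial.transform import Rotation as Ro
    o=bot.observe();R=Ro.from_euler('xyz',o["tool_rot"]);G=Ro.from_euler('xyz',[np.pi,0,np.radians(yaw_deg)])
    s=R.inv().apply(np.array(target)-o["position"])*100
    print("t",round(float(o["clock"]),2),"pos",np.round(o["position"],4),"rpy",np.round(np.degrees(o["tool_rot"]),1),"F",np.round(o["force"],1),"w",round(float(o["grip_width"]),4),
      "\nshift",np.round(s,2),"turn",np.round((R.inv()*G).as_rotvec(degrees=True),1))
E
python3 -c "
from h import *
to(np.r_[base(pol(.04,np.radians(154.6))),.16],-12.4)"
```

```text
t 1.1 pos [ 0.421  -0.1439  0.2314] rpy [180.   -0.  -11.8] F [ 0.4 -0.9 -0.2] w 0.0398 
shift [ 2.49 -9.88  7.14] turn [ 0.  -0.   0.6]
```

Emit:
servo_tool:
  plan:
    - [4, 0, 0, 0, 0, 0, 0]
    - [4, 0, 0, 0, 0, 0, 0]
    - [4, 0, 0, 0, 0, 0, 0]

```text
clock: 1.4
position: [0.4201, -0.1466, 0.2311]
tool_rot: [3.141, 0.001, -0.203]
force: [0.7, -0.1, -1.2]
grip_width: 0.0398
finger_force: 0.0
```

```bash
python3 -c "
from h import *
to(np.r_[base(pol(.04,np.radians(154.6))),.13],-12.4)"
```

```text
t 1.4 pos [ 0.4201 -0.1466  0.2311] rpy [180.    0.  -11.7] F [ 0.7 -0.1 -1.2] w 0.0398 
shift [  2.55 -10.16  10.11] turn [0.  0.  0.7]
```

Emit:
servo_tool:
  plan:
    - [4, 0.8, -3, 2.5, 0, 0, 0.7]
    - [4, 1.6, -6.5, 5, 0, 0, 0.7]
    - [4, 2.2, -9, 8, 0, 0, 0.7]
    - [4, 2.55, -10.1, 10, 0, 0, 0.7]
    - [4, 2.55, -10.16, 10.1, 0, 0, 0.7]
    - [4, 2.55, -10.16, 10.1, 0, 0, 0.7]
    - [4, 2.55, -10.16, 10.1, 0, 0, 0.7]

```text
clock: 2.1
position: [0.4661, -0.053, 0.1313]
tool_rot: [3.141, -0.001, -0.217]
force: [0.0, 0.2, 1.0]
grip_width: 0.0398
finger_force: 0.0
```

Run:
```python
from h import *
from workcell import bot
to(np.r_[base(pol(.04,np.radians(154.6))),.053],-12.4)
ims=[]
for n,(u,v) in dict(top=(180,145),scene=(170,130)).items():
    f=bot.grab_frame(n); print(n,np.round(proj(f,np.r_[bot.observe()["position"]]),1))
    ims.append(cv2.resize(f["frame"][v:v+150,u:u+100],(400,600),interpolation=cv2.INTER_CUBIC))
cv2.imwrite("pics/a.png",np.hstack(ims))
```

```text
t 2.1 pos [ 0.4661 -0.053   0.1313] rpy [ 1.80e+02 -1.00e-01 -1.24e+01] F [0.  0.2 1. ] w 0.0398 
shift [-0.08 -0.06  7.83] turn [ 0.  -0.1 -0. ]
top [[225.9 221.5]]
scene [[232.3 198.8]]
```

View pics/a.png

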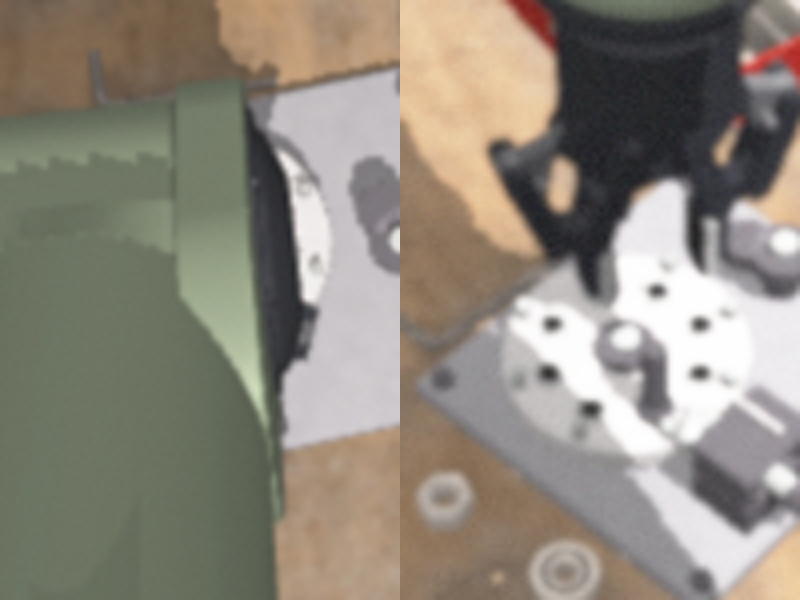

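The fingers straddle the handle line (TCP about crop (655,280), handle top about (655,345)). I'll descend over it and close to a loose cage.

Emit:
servo_tool:
  plan:
    - [4, -0.08, -0.06, 2, 0, 0, 0]
    - [4, -0.08, -0.06, 4, 0, 0, 0]
    - [4, -0.08, -0.06, 5.5, 0, 0, 0]
    - [4, -0.08, -0.06, 7, 0, 0, 0]
    - [4, -0.08, -0.06, 7.8, 0, 0, 0]
    - [4, -0.08, -0.06, 7.8, 0, 0, 0]

```text
clock: 2.8
position: [0.4651, -0.0511, 0.0521]
tool_rot: [3.141, 0.001, -0.216]
force: [0.3, -0.0, 0.1]
grip_width: 0.04
finger_force: 0.0
```

Emit:
servo_tool:
  plan:
    - [3, 0, 0, 0, 0, 0, 0]
    - [2, 0, 0, 0, 0, 0, 0]
    - [1.8, 0, 0, 0, 0, 0, 0]
    - [1.8, 0, 0, 0, 0, 0, 0]
    - [1.8, 0, 0, 0, 0, 0, 0]
  force: 20

```text
clock: 3.3
position: [0.4655, -0.0509, 0.0525]
tool_rot: [3.142, -0.0, -0.215]
force: [-0.2, -1.6, 1.5]
grip_width: 0.0179
finger_force: 0.9
```

Emit:
servo_tool:
  plan:
    - [1.8, 0.005, 0.209, 0, 0, 0, -3]
    - [1.8, 0.022, 0.418, 0, 0, 0, -6]
    - [1.8, 0.049, 0.626, 0, 0, 0, -9]
    - [1.8, 0.087, 0.832, 0, 0, 0, -12]
    - [1.8, 0.136, 1.035, 0, 0, 0, -15]
    - [1.8, 0.196, 1.236, 0, 0, 0, -18]
    - [1.8, 0.266, 1.433, 0, 0, 0, -21]
    - [1.8, 0.346, 1.627, 0, 0, 0, -24]
    - [1.8, 0.436, 1.816, 0, 0, 0, -27]
    - [1.8, 0.536, 2.0, 0, 0, 0, -30]

```text
clock: 4.3
position: [0.4656, -0.07, 0.0522]
tool_rot: [-3.14, 0.001, 0.312]
force: [-3.9, 3.7, 1.8]
grip_width: 0.0184
finger_force: 2.4
```

```bash
cat >> h.py <<'E'
def st():
    from workcell import bot
    o=bot.observe();q=rot(-YB)@(o["position"][:2]-B);a=np.arctan2(q[1],q[0])
    F=o["force"][:2];w=a+YB;er=pol(1,w);et=np.array([-er[1],er[0]])
    print("t %.2f base r %.1f mm ang %.2f deg z %.1f yaw %.2f | Frad %.1f Ftan %.1f w %.4f ff %.1f"%(o["clock"],1e3*np.hypot(*q),np.degrees(a)%360,1e3*o["position"][2],np.degrees(o["tool_rot"][2]-YB)%360,F@er,F@et,o["grip_width"],o["finger_force"]))
E
python3 -c "
from h import *
st()"
```

```text
t 4.30 base r 40.0 mm ang 180.30 deg z 52.2 yaw 4.86 | Frad 2.9 Ftan -4.5 w 0.0184 ff 2.4
```

Emit:
servo_tool:
  plan:
    - [1.8, 0.005, 0.209, 0, 0, 0, -3]
    - [1.8, 0.022, 0.418, 0, 0, 0, -6]
    - [1.8, 0.049, 0.626, 0, 0, 0, -9]
    - [1.8, 0.087, 0.832, 0, 0, 0, -12]
    - [1.8, 0.136, 1.035, 0, 0, 0, -15]
    - [1.8, 0.196, 1.236, 0, 0, 0, -18]
    - [1.8, 0.266, 1.433, 0, 0, 0, -21]
    - [1.8, 0.346, 1.627, 0, 0, 0, -24]
    - [1.8, 0.436, 1.816, 0, 0, 0, -27]
    - [1.8, 0.536, 2.0, 0, 0, 0, -30]

```text
clock: 5.3
position: [0.4763, -0.0881, 0.052]
tool_rot: [-3.139, 0.001, 0.835]
force: [-8.4, 7.8, 6.6]
grip_width: 0.0181
finger_force: 6.0
```

```bash
python3 -c "
from h import *
st()"
```

```text
t 5.30 base r 39.3 mm ang 210.95 deg z 52.0 yaw 34.79 | Frad 0.6 Ftan -11.5 w 0.0181 ff 6.0
```

Emit:
servo_tool:
  plan:
    - [1.8, 0.005, 0.209, 0, 0, 0, -3]
    - [1.8, 0.022, 0.418, 0, 0, 0, -6]
    - [1.8, 0.049, 0.626, 0, 0, 0, -9]
    - [1.8, 0.087, 0.832, 0, 0, 0, -12]
    - [1.8, 0.136, 1.035, 0, 0, 0, -15]
    - [1.8, 0.196, 1.236, 0, 0, 0, -18]
    - [1.8, 0.266, 1.433, 0, 0, 0, -21]
    - [1.8, 0.346, 1.627, 0, 0, 0, -24]
    - [1.8, 0.436, 1.816, 0, 0, 0, -27]
    - [1.8, 0.536, 2.0, 0, 0, 0, -30]

```text
clock: 6.3
position: [0.4953, -0.0986, 0.0521]
tool_rot: [-3.14, 0.001, 1.358]
force: [-3.9, -0.8, 0.7]
grip_width: 0.0181
finger_force: 1.3
```

```bash
python3 -c "
from h import *
st()"
```

```text
t 6.30 base r 38.9 mm ang 243.17 deg z 52.1 yaw 64.75 | Frad 1.7 Ftan -3.5 w 0.0181 ff 1.3
```

Emit:
servo_tool:
  plan:
    - [1.8, 0.005, 0.209, 0, 0, 0, -3]
    - [1.8, 0.022, 0.418, 0, 0, 0, -6]
    - [1.8, 0.049, 0.626, 0, 0, 0, -9]
    - [1.8, 0.087, 0.832, 0, 0, 0, -12]
    - [1.8, 0.136, 1.035, 0, 0, 0, -15]
    - [1.8, 0.196, 1.236, 0, 0, 0, -18]
    - [1.8, 0.266, 1.433, 0, 0, 0, -21]
    - [1.8, 0.346, 1.627, 0, 0, 0, -24]
    - [1.8, 0.436, 1.816, 0, 0, 0, -27]
    - [1.8, 0.536, 2.0, 0, 0, 0, -30]

```text
clock: 7.3
position: [0.5162, -0.0977, 0.0521]
tool_rot: [-3.14, 0.0, 1.881]
force: [-1.4, -1.5, -1.3]
grip_width: 0.0182
finger_force: 1.2
```

```bash
python3 -c "
from h import *
st()"
```

```text
t 7.30 base r 38.6 mm ang 274.36 deg z 52.1 yaw 94.74 | Frad 1.0 Ftan -1.8 w 0.0182 ff 1.2
```

Emit:
servo_tool:
  plan:
    - [1.8, 0.005, 0.209, 0, 0, 0, -3]
    - [1.8, 0.022, 0.418, 0, 0, 0, -6]
    - [1.8, 0.049, 0.626, 0, 0, 0, -9]
    - [1.8, 0.087, 0.832, 0, 0, 0, -12]
    - [1.8, 0.136, 1.035, 0, 0, 0, -15]
    - [1.8, 0.196, 1.236, 0, 0, 0, -18]
    - [1.8, 0.266, 1.433, 0, 0, 0, -21]
    - [1.8, 0.346, 1.627, 0, 0, 0, -24]
    - [1.8, 0.436, 1.816, 0, 0, 0, -27]
    - [1.8, 0.536, 2.0, 0, 0, 0, -30]

```text
clock: 8.3
position: [0.532, -0.0874, 0.0518]
tool_rot: [-3.137, -0.002, 2.404]
force: [-14.0, -6.6, 7.8]
grip_width: 0.0178
finger_force: 6.7
```

```bash
python3 -c "
from h import *
st()"
```

```text
t 8.30 base r 38.2 mm ang 302.84 deg z 51.8 yaw 124.71 | Frad -5.4 Ftan -14.5 w 0.0178 ff 6.7
```

Emit:
servo_tool:
  plan:
    - [1.8, 0.001, 0.105, 0, 0, 0, -1.5]
    - [1.8, 0.005, 0.209, 0, 0, 0, -3]
    - [1.8, 0.012, 0.314, 0, 0, 0, -4.5]
    - [1.8, 0.022, 0.418, 0, 0, 0, -6]
    - [1.8, 0.034, 0.522, 0, 0, 0, -7.5]
    - [1.8, 0.049, 0.626, 0, 0, 0, -9]
    - [1.8, 0.049, 0.626, 0, 0, 0, -9]

```text
clock: 9.0
position: [0.5379, -0.0812, 0.0523]
tool_rot: [3.141, -0.0, 2.561]
force: [-1.2, 0.4, 0.1]
grip_width: 0.0181
finger_force: 0.0
```

```bash
python3 -c "
from h import *
st()"
```

```text
t 9.00 base r 39.0 mm ang 315.52 deg z 52.3 yaw 133.67 | Frad -1.2 Ftan -0.3 w 0.0181 ff 0.0
```

Emit:
servo_tool:
  plan:
    - [1.8, 0.001, 0.07, 0, 0, 0, -1]
    - [1.8, 0.003, 0.14, 0, 0, 0, -2]
    - [1.8, 0.005, 0.209, 0, 0, 0, -3]
    - [1.8, 0.01, 0.279, 0, 0, 0, -4]
    - [1.8, 0.01, 0.279, 0, 0, 0, -4]

```text
clock: 9.5
position: [0.5394, -0.0788, 0.0523]
tool_rot: [3.142, -0.0, 2.631]
force: [-1.2, -2.0, -0.0]
grip_width: 0.0178
finger_force: 0.7
```

Run:
```python
from h import *
st()
from workcell import bot
ims=[]
for n,(u,v) in dict(top=(185,165),scene=(180,170)).items():
    f=bot.grab_frame(n); im=cv2.resize(f["frame"][v:v+90,u:u+90],(400,400),interpolation=cv2.INTER_CUBIC)
    for k in range(8):
        a=np.radians(315+4-45*k); 
        for c,ang in (((0,0,255),315),((0,255,0),323)):
            p=(proj(f,np.r_[base(pol(.04,np.radians(ang-45*k))),.034])[0]-[u,v])*400/90
            cv2.circle(im,tuple(int(x) for x in p),2,c,-1)
    ims.append(im)
cv2.imwrite("pics/b.png",np.hstack(ims))
```

```text
t 9.50 base r 39.2 mm ang 319.58 deg z 52.3 yaw 137.69 | Frad -0.1 Ftan -2.3 w 0.0178 ff 0.7
```

View pics/b.png

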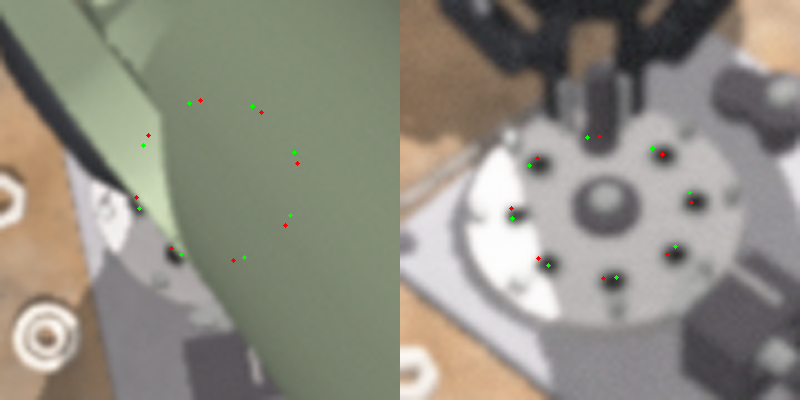

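Emit:
servo_tool:
  plan:
    - [1.8, 0.001, 0.07, 0, 0, 0, -1]
    - [1.8, 0.003, 0.14, 0, 0, 0, -2]
    - [1.8, 0.005, 0.209, 0, 0, 0, -3]
    - [1.8, 0.005, 0.209, 0, 0, 0, -3]
    - [1.8, 0.005, 0.209, 0, 0, 0, -3]

```text
clock: 10.1
position: [0.5404, -0.0769, 0.0523]
tool_rot: [3.141, 0.0, 2.682]
force: [-1.8, -0.1, 0.6]
grip_width: 0.018
finger_force: 0.4
```

```bash
python3 -c "
from h import *
st()"
```

```text
t 10.10 base r 39.3 mm ang 322.72 deg z 52.3 yaw 140.63 | Frad -1.5 Ftan -0.8 w 0.0180 ff 0.4
```

Emit:
servo_tool:
  plan:
    - [1.8, 0.001, -0.07, 0, 0, 0, 1]
    - [1.8, 0.003, -0.14, 0, 0, 0, 2]
    - [1.8, 0.005, -0.209, 0, 0, 0, 3]
    - [1.8, 0.01, -0.279, 0, 0, 0, 4]
    - [1.8, 0.015, -0.349, 0, 0, 0, 5]
    - [1.8, 0.02, -0.4, 0, 0, 0, 5.7]
    - [1.8, 0.02, -0.4, 0, 0, 0, 5.7]

```text
clock: 10.8
position: [0.5384, -0.0804, 0.0523]
tool_rot: [3.141, 0.0, 2.582]
force: [-0.3, 0.6, -0.8]
grip_width: 0.0177
finger_force: 0.5
```

```bash
python3 -c "
from h import *
st()"
```

```text
t 10.80 base r 39.1 mm ang 316.86 deg z 52.3 yaw 134.91 | Frad -0.5 Ftan 0.4 w 0.0177 ff 0.5
```

Emit:
servo_tool:
  plan:
    - [1.8, 0, -0.03, 0, 0, 0, 0]
    - [1.8, 0, -0.06, 0, 0, 0, 0]
    - [1.8, 0, -0.09, 0, 0, 0, 0]
    - [1.8, 0, -0.12, 0, 0, 0, 0]
    - [1.8, 0, -0.12, 0, 0, 0, 0]

```text
clock: 11.3
position: [0.5378, -0.0816, 0.0523]
tool_rot: [3.141, 0.0, 2.583]
force: [3.2, 1.0, 0.3]
grip_width: 0.018
finger_force: 1.1
```

```bash
python3 -c "
from h import *
st()"
```

```text
t 11.30 base r 39.2 mm ang 314.95 deg z 52.3 yaw 134.93 | Frad 2.2 Ftan 2.5 w 0.0180 ff 1.1
```

Emit:
servo_tool:
  plan:
    - [1.8, 0, -0.02, 0, 0, 0, 0.3]
    - [1.8, 0, -0.04, 0, 0, 0, 0.6]
    - [1.8, 0, -0.06, 0, 0, 0, 0.9]
    - [1.8, 0, -0.08, 0, 0, 0, 1.2]
    - [1.8, 0, -0.08, 0, 0, 0, 1.2]

```text
clock: 11.8
position: [0.5373, -0.0823, 0.0523]
tool_rot: [-3.142, 0.0, 2.561]
force: [2.5, 1.0, 0.1]
grip_width: 0.0176
finger_force: 1.1
```

```bash
python3 -c "
from h import *
st()"
```

```text
t 11.80 base r 39.1 mm ang 313.69 deg z 52.3 yaw 133.72 | Frad 1.5 Ftan 2.2 w 0.0176 ff 1.1
```

Emit:
servo_tool:
  plan:
    - [1.8, 0, -0.02, 0, 0, 0, 0.3]
    - [1.8, 0, -0.04, 0, 0, 0, 0.6]
    - [1.8, 0, -0.06, 0, 0, 0, 0.9]
    - [1.8, 0, -0.08, 0, 0, 0, 1.2]
    - [1.8, 0, -0.08, 0, 0, 0, 1.2]

```text
clock: 12.3
position: [0.5368, -0.0829, 0.0523]
tool_rot: [-3.141, -0.0, 2.541]
force: [1.4, -0.2, 0.2]
grip_width: 0.018
finger_force: 1.1
```

```bash
python3 -c "
from h import *
st()"
```

```text
t 12.30 base r 39.1 mm ang 312.50 deg z 52.3 yaw 132.52 | Frad 1.2 Ftan 0.6 w 0.0180 ff 1.1
```

Emit:
servo_tool:
  plan:
    - [1.8, 0, -0.02, 0, 0, 0, 0.3]
    - [1.8, 0, -0.04, 0, 0, 0, 0.6]
    - [1.8, 0, -0.06, 0, 0, 0, 0.9]
    - [1.8, 0, -0.06, 0, 0, 0, 0.9]

```text
clock: 12.7
position: [0.5365, -0.0834, 0.0523]
tool_rot: [-3.142, -0.0, 2.525]
force: [2.4, 1.7, 1.1]
grip_width: 0.0182
finger_force: 1.1
```

```bash
python3 -c "
from h import *
st()"
```

```text
t 12.70 base r 39.1 mm ang 311.64 deg z 52.3 yaw 131.62 | Frad 1.0 Ftan 2.8 w 0.0182 ff 1.1
```

Emit:
servo_tool:
  plan:
    - [1.8, 0, -0.02, 0, 0, 0, 0.3]
    - [1.8, 0, -0.04, 0, 0, 0, 0.6]
    - [1.8, 0, -0.06, 0, 0, 0, 0.9]
    - [1.8, 0, -0.06, 0, 0, 0, 0.9]

```text
clock: 13.1
position: [0.5362, -0.0837, 0.0523]
tool_rot: [3.141, -0.0, 2.509]
force: [2.6, 2.6, 0.0]
grip_width: 0.018
finger_force: 1.7
```

```bash
python3 -c "
from h import *
st()"
```

```text
t 13.10 base r 39.1 mm ang 311.05 deg z 52.3 yaw 130.73 | Frad 0.6 Ftan 3.6 w 0.0180 ff 1.7
```

Emit:
servo_tool:
  plan:
    - [1.8, 0, -0.02, 0, 0, 0, 0]
    - [1.8, 0, -0.04, 0, 0, 0, 0]
    - [1.8, 0, -0.06, 0, 0, 0, 0]
    - [1.8, 0, -0.06, 0, 0, 0, 0]

```text
clock: 13.5
position: [0.5362, -0.0839, 0.0524]
tool_rot: [3.141, 0.0, 2.51]
force: [5.8, 3.6, -2.0]
grip_width: 0.018
finger_force: 3.2
```

```bash
python3 -c "
from h import *
st()"
```

```text
t 13.50 base r 39.1 mm ang 310.74 deg z 52.4 yaw 130.76 | Frad 2.5 Ftan 6.3 w 0.0180 ff 3.2
```

Emit:
servo_tool:
  plan:
    - [1.8, 0, -0.02, 0, 0, 0, 0]
    - [1.8, 0, -0.04, 0, 0, 0, 0]
    - [1.8, 0, -0.06, 0, 0, 0, 0]
    - [1.8, 0, -0.06, 0, 0, 0, 0]

```text
clock: 13.9
position: [0.5361, -0.084, 0.0524]
tool_rot: [3.14, 0.0, 2.51]
force: [6.7, 5.4, -3.0]
grip_width: 0.0181
finger_force: 4.5
```

```bash
python3 -c "
from h import *
st()"
```

```text
t 13.90 base r 39.1 mm ang 310.58 deg z 52.4 yaw 130.78 | Frad 2.2 Ftan 8.3 w 0.0181 ff 4.5
```

Emit:
servo_tool:
  plan:
    - [1.8, 0, -0.02, 0, 0, 0, 0]
    - [1.8, 0, -0.04, 0, 0, 0, 0]
    - [1.8, 0, -0.06, 0, 0, 0, 0]
    - [1.8, 0, -0.08, 0, 0, 0, 0]
    - [1.8, 0, -0.1, 0, 0, 0, 0]
    - [1.8, 0, -0.1, 0, 0, 0, 0]

```text
clock: 14.5
position: [0.536, -0.0842, 0.0524]
tool_rot: [3.138, 0.0, 2.511]
force: [10.4, 8.7, -6.2]
grip_width: 0.018
finger_force: 6.7
```

```bash
python3 -c "
from h import *
st()"
```

```text
t 14.50 base r 39.1 mm ang 310.29 deg z 52.4 yaw 130.80 | Frad 3.1 Ftan 13.2 w 0.0180 ff 6.7
```

Near 13–14 N. I'll add a touch and hold over a second.

Emit:
servo_tool:
  plan:
    - [1.8, 0, -0.02, 0, 0, 0, 0]
    - [1.8, 0, -0.03, 0, 0, 0, 0]
    - [1.8, 0, -0.03, 0, 0, 0, 0]
    - [1.8, 0, -0.03, 0, 0, 0, 0]
    - [1.8, 0, -0.03, 0, 0, 0, 0]
    - [1.8, 0, -0.03, 0, 0, 0, 0]
    - [1.8, 0, -0.03, 0, 0, 0, 0]
    - [1.8, 0, -0.03, 0, 0, 0, 0]
    - [1.8, 0, -0.03, 0, 0, 0, 0]
    - [1.8, 0, -0.03, 0, 0, 0, 0]

```text
clock: 15.5
position: [0.536, -0.0842, 0.0525]
tool_rot: [3.138, 0.0, 2.511]
force: [12.1, 10.1, -7.6]
grip_width: 0.0182
finger_force: 7.4
```

Run:
```python
from h import *
st()
from workcell import bot
f=bot.grab_frame("scene");u,v=180,170
im=cv2.resize(f["frame"][v:v+90,u:u+90],(600,600),interpolation=cv2.INTER_CUBIC)
for k in range(8):
    for z,r,c in((.034,.04,(0,0,255)),(.046,.056,(255,0,0))):
        p=(proj(f,np.r_[base(pol(r,np.radians(315-45*k))),z])[0]-[u,v])*600/90
        cv2.circle(im,tuple(int(x) for x in p),2,c,-1)
cv2.imwrite("pics/c.png",im)
```

```text
t 15.50 base r 39.1 mm ang 310.22 deg z 52.5 yaw 130.81 | Frad 3.7 Ftan 15.3 w 0.0182 ff 7.4
```

View pics/c.png

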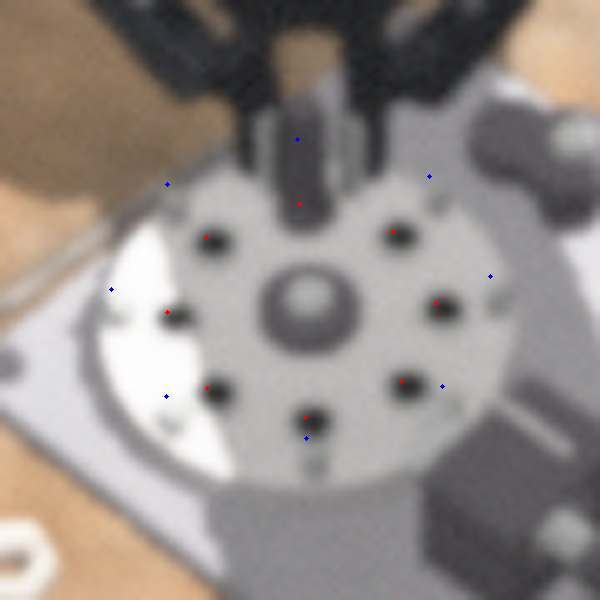

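The turret is seated (bushings match the 315° prediction, constant shift only) and was held at about 15 N. Now centre the cage, open and lift.

Emit:
servo_tool:
  plan:
    - [1.8, 0, 0.1, 0, 0, 0, 0]
    - [1.8, 0, 0.2, 0, 0, 0, 0]
    - [1.8, 0, 0.3, 0, 0, 0, 0]
    - [1.8, 0, 0.4, 0, 0, 0, 0]
    - [1.8, 0, 0.4, 0, 0, 0, 0]
    - [2.2, 0, 0.4, 0, 0, 0, 0]
    - [2.6, 0, 0.4, 0, 0, 0, 0]
    - [2.6, 0, 0.4, 0, 0, 0, 0]

```text
clock: 16.35
position: [0.537, -0.0827, 0.0523]
tool_rot: [-3.141, -0.0, 2.509]
force: [-0.5, 0.1, 0.9]
grip_width: 0.026
finger_force: 0.0
```

```bash
python3 -c "
from h import *
st()"
```

```text
t 16.35 base r 39.1 mm ang 312.83 deg z 52.3 yaw 130.73 | Frad -0.5 Ftan -0.2 w 0.0260 ff 0.0
```

Emit:
servo_tool:
  plan:
    - [2.6, 0, 0, -1, 0, 0, 0]
    - [2.6, 0, 0, -3, 0, 0, 0]
    - [2.6, 0, 0, -5, 0, 0, 0]
    - [2.6, 0, 0, -7, 0, 0, 0]
    - [2.6, 0, 0, -8, 0, 0, 0]
    - [2.6, 0, 0, -8, 0, 0, 0]

```text
clock: 16.95
position: [0.5376, -0.0828, 0.1336]
tool_rot: [3.141, 0.002, 2.509]
force: [0.6, 0.5, -0.2]
grip_width: 0.0261
finger_force: 0.0
```

Run:
```python
from h import *
# calibration-consistent knob: world (.4571,-.2160) from fit
to(np.r_[.4571,-.2160,.13],180+np.degrees(YB)-145-0)
```

```text
t 16.95 pos [ 0.5376 -0.0828  0.1336] rpy [1.800e+02 1.000e-01 1.438e+02] F [ 0.6  0.5 -0.2] w 0.0261 
shift [ -1.38 -15.5    0.35] turn [ 0.1  0.  95.7]
```

Emit:
servo_tool:
  plan:
    - [4, -0.15, -1.6, 0, 0, 0, 8]
    - [4, -0.3, -3.2, 0, 0, 0, 16]
    - [4, -0.45, -4.8, 0, 0, 0, 24]
    - [4, -0.6, -6.4, 0, 0, 0, 32]
    - [4, -0.75, -8, 0, 0, 0, 40]
    - [4, -0.9, -9.6, 0, 0, 0, 48]
    - [4, -1.05, -11.2, 0, 0, 0, 56]
    - [4, -1.2, -12.8, 0, 0, 0, 64]
    - [4, -1.3, -14.4, 0, 0, 0, 72]
    - [4, -1.38, -15.5, 0.3, 0, 0, 80]

```text
clock: 17.95
position: [0.4556, -0.2168, 0.1287]
tool_rot: [-3.141, 0.001, 1.106]
force: [1.0, 0.2, -0.7]
grip_width: 0.0404
finger_force: 0.0
```

Emit:
servo_tool:
  plan:
    - [4, 0, 0, 0, 0, 0, 8]
    - [4, 0, 0, 0, 0, 0, 15.7]
    - [4, 0, 0, 0, 0, 0, 15.7]
    - [4, 0, 0, 0, 0, 0, 15.7]

```text
clock: 18.35
position: [0.4564, -0.2156, 0.1289]
tool_rot: [-3.141, 0.0, 0.844]
force: [-0.5, 0.6, -0.1]
grip_width: 0.0403
finger_force: 0.0
```

Run:
```python
from h import *
from workcell import bot
to(np.r_[.4571,-.2160,.13],48.04)
to(np.r_[.4571,-.2160,.13],48.04)
f=bot.grab_frame("scene");u,v=220,120
im=cv2.resize(f["frame"][v:v+100,u:u+120],(720,600),interpolation=cv2.INTER_CUBIC)
for X in ([.4571,-.2160,.072],[.4571,-.216,.03]):
    p=(proj(f,np.r_[X])[0]-[u,v])*6; cv2.circle(im,tuple(int(x) for x in p),3,(0,0,255),-1)
cv2.imwrite("pics/d.png",im)
```

```text
t 18.35 pos [ 0.4564 -0.2156  0.1289] rpy [-180.     0.    48.3] F [-0.5  0.6 -0.1] w 0.0403 
shift [ 0.02  0.07 -0.11] turn [-0.   0.   0.3]
t 18.35 pos [ 0.4564 -0.2156  0.1289] rpy [-180.     0.    48.3] F [-0.5  0.6 -0.1] w 0.0403 
shift [ 0.02  0.07 -0.11] turn [-0.   0.   0.3]
```

View pics/d.png

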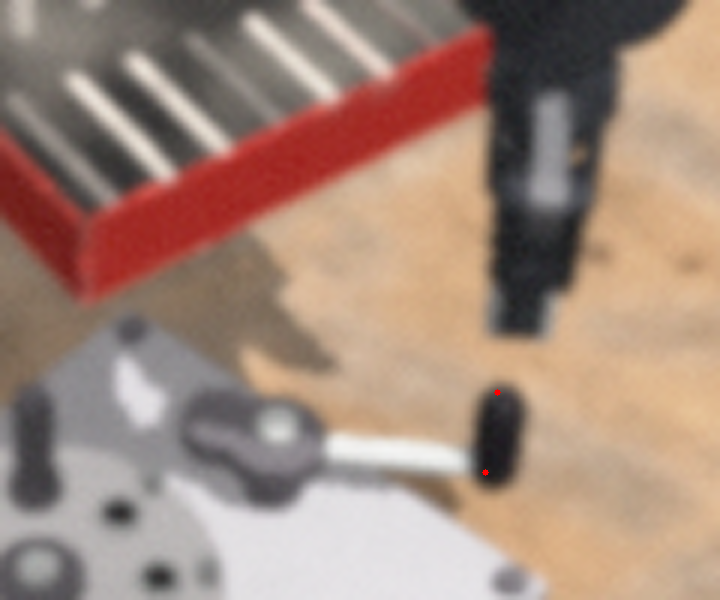

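The TCP is above the knob. Descend straddling the knob and lever rod, then close to a loose cage.

Emit:
servo_tool:
  plan:
    - [4, 0, 0.07, 2, 0, 0, 0]
    - [4, 0, 0.07, 4, 0, 0, 0]
    - [4, 0, 0.07, 5.5, 0, 0, 0]
    - [4, 0, 0.07, 7, 0, 0, 0]
    - [4, 0, 0.07, 8.4, 0, 0, 0]
    - [3, 0, 0.07, 8.4, 0, 0, 0]
    - [2.2, 0, 0.07, 8.4, 0, 0, 0]
    - [2.2, 0, 0.07, 8.4, 0, 0, 0]
    - [2.2, 0, 0.07, 8.4, 0, 0, 0]

```text
clock: 19.3
position: [0.4575, -0.2165, 0.0459]
tool_rot: [3.141, -0.0, 0.839]
force: [-0.0, 0.1, -0.4]
grip_width: 0.0219
finger_force: 0.0
```

Emit:
servo_tool:
  plan:
    - [2.2, 0.018, 0.523, 0, 0, 0, -4]
    - [2.2, 0.073, 1.044, 0, 0, 0, -8]
    - [2.2, 0.164, 1.559, 0, 0, 0, -12]
    - [2.2, 0.291, 2.067, 0, 0, 0, -16]
    - [2.2, 0.452, 2.565, 0, 0, 0, -20]
    - [2.2, 0.648, 3.051, 0, 0, 0, -24]
    - [2.2, 0.878, 3.521, 0, 0, 0, -28]
    - [2.2, 1.14, 3.974, 0, 0, 0, -32]
    - [2.2, 1.432, 4.408, 0, 0, 0, -36]
    - [2.2, 1.755, 4.821, 0, 0, 0, -40]

```text
clock: 20.3
position: [0.5047, -0.2359, 0.0457]
tool_rot: [-3.141, 0.001, 1.54]
force: [-2.0, -0.8, 2.1]
grip_width: 0.0218
finger_force: 1.1
```

Emit:
servo_tool:
  plan:
    - [2.2, 0.01, 0.393, 0, 0, 0, -3]
    - [2.2, 0.041, 0.784, 0, 0, 0, -6]
    - [2.2, 0.092, 1.173, 0, 0, 0, -9]
    - [2.2, 0.164, 1.559, 0, 0, 0, -12]
    - [2.2, 0.256, 1.941, 0, 0, 0, -15]
    - [2.2, 0.367, 2.318, 0, 0, 0, -18]
    - [2.2, 0.498, 2.688, 0, 0, 0, -21]
    - [2.2, 0.648, 3.051, 0, 0, 0, -24]
    - [2.2, 0.648, 3.051, 0, 0, 0, -24]

```text
clock: 21.2
position: [0.5357, -0.2302, 0.0457]
tool_rot: [3.141, 0.0, 1.957]
force: [0.1, -0.1, 0.5]
grip_width: 0.022
finger_force: 0.0
```

```bash
cat >> h.py <<'E'
def kn():
    from workcell import bot
    o=bot.observe();q=rot(-YB)@(o["position"][:2]-B)-[-.0200,-.0973];a=np.arctan2(q[1],q[0]);w=a+YB
    print("t %.2f r %.1f ang %.2f F %s Ftan %.1f ff %.1f"%(o["clock"],1e3*np.hypot(*q),np.degrees(a),np.round(o["force"],1),o["force"][:2]@[-np.sin(w),np.cos(w)],o["finger_force"]))
E
python3 -c "
from h import *
kn()"
```

```text
t 21.20 r 75.7 ang -80.82 F [ 0.1 -0.1  0.5] Ftan 0.0 ff 0.0
```

Emit:
servo_tool:
  plan:
    - [2.2, 0, 0.131, 0, 0, 0, -1]
    - [2.2, 0.005, 0.262, 0, 0, 0, -2]
    - [2.2, 0.01, 0.393, 0, 0, 0, -3]
    - [2.2, 0.018, 0.523, 0, 0, 0, -4]
    - [2.2, 0.028, 0.654, 0, 0, 0, -5]
    - [2.2, 0.041, 0.784, 0, 0, 0, -6]
    - [2.2, 0.041, 0.784, 0, 0, 0, -6]

```text
clock: 21.9
position: [0.5428, -0.2265, 0.0453]
tool_rot: [3.141, -0.0, 2.062]
force: [0.0, -2.2, 0.6]
grip_width: 0.022
finger_force: 0.4
```

```bash
python3 -c "
from h import *
kn()"
```

```text
t 21.90 r 75.4 ang -74.78 F [ 0.  -2.2  0.6] Ftan -1.0 ff 0.4
```

Emit:
servo_tool:
  plan:
    - [2.2, 0, 0.08, 0, 0, 0, 0]
    - [2.2, 0, 0.16, 0, 0, 0, 0]
    - [2.2, 0, 0.2, 0, 0, 0, 0]
    - [2.2, 0, 0.2, 0, 0, 0, 0]

```text
clock: 22.3
position: [0.5444, -0.2257, 0.0453]
tool_rot: [3.142, 0.0, 2.061]
force: [-0.7, -2.0, 0.5]
grip_width: 0.0222
finger_force: 0.8
```

```bash
python3 -c "
from h import *
kn()"
```

```text
t 22.30 r 75.5 ang -73.42 F [-0.7 -2.   0.5] Ftan -1.6 ff 0.8
```

Emit:
servo_tool:
  plan:
    - [2.2, 0, 0.08, 0, 0, 0, 0]
    - [2.2, 0, 0.16, 0, 0, 0, 0]
    - [2.2, 0, 0.2, 0, 0, 0, 0]
    - [2.2, 0, 0.2, 0, 0, 0, 0]

```text
clock: 22.7
position: [0.5449, -0.2255, 0.0451]
tool_rot: [-3.139, -0.0, 2.06]
force: [-8.0, -4.3, 3.7]
grip_width: 0.0222
finger_force: 4.8
```

```bash
python3 -c "
from h import *
kn()"
```

```text
t 22.70 r 75.6 ang -72.97 F [-8.  -4.3  3.7] Ftan -9.1 ff 4.8
```

Emit:
servo_tool:
  plan:
    - [2.2, 0, 0.08, 0, 0, 0, 0]
    - [2.2, 0, 0.16, 0, 0, 0, 0]
    - [2.2, 0, 0.2, 0, 0, 0, 0]
    - [2.2, 0, 0.2, 0, 0, 0, 0]

```text
clock: 23.1
position: [0.5452, -0.2254, 0.0449]
tool_rot: [-3.136, -0.001, 2.059]
force: [-16.5, -7.6, 10.3]
grip_width: 0.0219
finger_force: 9.4
```

```bash
python3 -c "
from h import *
kn()"
```

```text
t 23.10 r 75.7 ang -72.75 F [-16.5  -7.6  10.3] Ftan -18.1 ff 9.4
```

At the stop. Back off to the cage centre, open and lift.

Emit:
servo_tool:
  plan:
    - [2.2, 0, -0.2, 0, 0, 0, 0]
    - [2.2, 0, -0.4, 0, 0, 0, 0]
    - [2.2, 0, -0.5, 0, 0, 0, 0]
    - [2.2, 0, -0.5, 0, 0, 0, 0]
    - [3, 0, -0.5, 0, 0, 0, 0]
    - [3, 0, -0.5, 0, 0, 0, 0]
    - [3, 0, -0.5, -2, 0, 0, 0]
    - [3, 0, -0.5, -5, 0, 0, 0]
    - [3, 0, -0.5, -9, 0, 0, 0]
    - [3, 0, -0.5, -13, 0, 0, 0]

```text
clock: 24.1
position: [0.5433, -0.2258, 0.1766]
tool_rot: [-3.142, -0.001, 2.061]
force: [0.7, -0.7, 0.1]
grip_width: 0.03
finger_force: 0.0
```

Emit:
servo_tool:
  plan:
    - [3, 0, 0, -3, 0, 0, 0]
    - [3, 0, 0, -3, 0, 0, 0]
    - [3, 0, 0, -3, 0, 0, 0]

```text
clock: 24.4
position: [0.5435, -0.2264, 0.2055]
tool_rot: [3.141, 0.001, 2.061]
force: [-0.7, 1.1, -0.6]
grip_width: 0.0299
finger_force: 0.0
```

Run:
```python
from h import *
from workcell import bot
o=bot.observe();print(o["clock"],o["position"],o["force"])
f=bot.grab_frame("scene");u,v=165,155
im=cv2.resize(f["frame"][v:v+120,u:u+150],(750,600),interpolation=cv2.INTER_CUBIC)
K=base(np.array([-.02,-.0973])+pol(.075,np.radians(-75)))
for X in [np.r_[K,.072]]+[np.r_[base(pol(.04,np.radians(315-45*k))),.034] for k in range(8)]:
    p=(proj(f,X)[0]-[u,v])*5; cv2.circle(im,tuple(int(x) for x in p),2,(0,0,255),-1)
cv2.imwrite("pics/e.png",im)
```

```text
24.4 [ 0.54349982 -0.22636597  0.20547895] [-0.70248443  1.09077392 -0.63344985]
```

View pics/e.png

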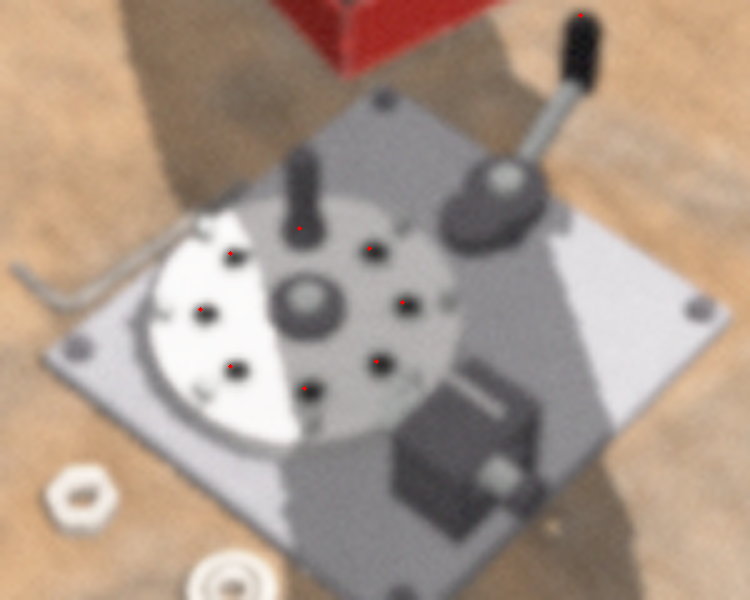

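The turret sits at the goal angle, the lever is at its stop (knob about (582,20), as predicted), the loose parts are undisturbed and the robot is clear.

```bash
python3 -c "
from workcell import bot
print(bot.job_done())"
```

```text
the job is handed in; nothing more can be done
None
```

I handed the job in at about 24 s of the 64 s allowed; the hand-in returned no verdict. The turret is seated at its third bushing after a push of about 13–15 N held for a second, the clamp lever is at its stop, and the loose parts looked undisturbed in the last picture.

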